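Test a quartz movement: load it, lock it, hold the test key at half travel

TASK

Put the blue movement carrier into the tester's pocket so that it sits flat on the pocket floor, let go of it, and swing the steel locking lever fully shut across it. Only then press the round test key with the fingertips to half its travel (8 mm of its 16 mm), never down to its stop, keep it there for two seconds, and finish while still holding it at that depth: do not let go of the key. Leave the orange carrier and the other things on the bench where they are.

Things in the scene. Friction and masses are not known exactly. Their poses are not given: they have to be found in the camera images.
- blue_carrier: blue plastic block, 40 (its x) x 28 (its y) x 28 mm high with a round brass watch movement set flat in its top; 35 to 70 g; loose on the 2 mm thick green mat. Origin: centre of its underside, z up. Either way round fits the pocket. To put it in, hold it across its 28 mm width by its upper 14 mm: the lower 12 mm goes into the pocket.
- orange_carrier: the same block in orange; not to be tested, leave it
- tester: movement tester, fixed to the bench: grey housing 110 (its x) x 210 (its y) x 30 mm high with flat deck at 30 mm; origin: centre of its underside, z up, x away from the robot when its yaw is 0. The pocket lies toward its +y end, the test key toward its -y end (at x 0, y -65 mm); a display between them. On the deck behind the pocket (+x side) stands the lever's pivot post.
- pocket_floor (a point): centre of the pocket's floor, in the tester at (0, +45, 18) mm. The pocket is 12 mm deep, 44 mm along the tester's x and 32 mm along its y, with a 3 mm chamfer at its mouth; its axes are those of the tester. A seated carrier stands 16 mm above the deck.
- lock_lever (a joint): locking lever, hinge about a vertical axis, rad: 0 = shut against its stop, lying across the pocket's middle along the tester's -x; grows as it opens, clockwise seen from above, toward the tester's +y (1.57 = along +y; ends at 2.0). Starts wide open, stays where left (friction 0.04 N m). Steel bar 12 mm wide, underside 49.5 mm above the bench, 3.5 mm above a seated carrier; an unseated one blocks.
- lever_pivot (a point): point on the lever's hinge axis, in the tester at (36, 45, 55.5) mm, level with the top of the bar
- lever_knob_top (a point): top centre of the upright round red knob at the lever's free end, 70 mm from the hinge axis, 83.5 mm above the bench; the knob is 12 mm in diameter and 28 mm high above the bar, so it can be pinched from above and led round the arc, or pushed
- test_key (a joint): travel of the spring-loaded test key, in m: 0 = up, grows as it is pressed straight down, 0.016 = at its stop. The spring takes about 4 N to start and 0.5 N more for each mm (8 N at 8 mm); it springs back when released. A green ring on its white stem is half sunk into the steel collar when it is at 8 mm.
- key_top (a point): centre of the top face of the test key's round blue cap (flat, 32 mm in diameter, 7 mm thick), 64 mm above the bench when the key is up (56 mm at half travel, 48 mm at the stop)
- round_tub: clear round tub, 68 mm in diameter, 31 mm high, loose bystander; origin: centre of its underside
- loupe: black eye loupe, 32 mm in diameter, 28 mm high, loose bystander; origin: centre of its underside
- air_blower: blue rubber dust blower, 82 x 54 x 52 mm, loose bystander; origin: centre of its underside
- flat_box: flat white box, 50 x 66 x 11 mm, loose bystander; origin: centre of its underside
- bench_lamp: desk lamp, fixed, an obstacle behind the work. Round base and upright post: 0.65 m or more in front of the robot base, 0.23 to 0.38 m to its right. Arm from post to head: 0.72 m in front, 0.34 m and more above the bench. Head: 0.65 to 0.86 m in front, 0.05 to 0.15 m to the left, 0.24 to 0.32 m above the bench. Swing past it with the arm drawn in.
Things that resemble listed ones, but are neither listed nor needed, are in the scene too. Of the things that look like the blue_carrier, the smallest one is meant.

How it is judged (in metres and radians):
On the way, in this order (a step that is already met when the one before it is completed fails the run):
1. the blue carrier sits flat on the pocket floor, let go of, with the lever still open (z of blue_carrier in the frame of pocket_floor below 0.003 m and horizontal distance between blue_carrier and pocket_floor below 0.005 m and angle between blue_carrier's own z axis and vertical below 0.1 rad and contact force between the fingers and blue_carrier below 0.1 N and value of joint lock_lever above 0.7 rad), for 0.2 s.
2. the lever is shut across the seated blue carrier, the key still up (value of joint lock_lever below 0.1 rad and value of joint test_key below 0.002 m and z of blue_carrier in the frame of pocket_floor below 0.003 m and horizontal distance between blue_carrier and pocket_floor below 0.005 m), for 0.2 s.
3. the fingers keep the key at half travel, 5.5 to 10.5 mm, for 1.7 s (value of joint test_key between 0.0055 and 0.0105 m and contact force between the fingers and test_key above 3 N), for 1.7 s.
At the end, for the whole second after the job is handed in: The program ends with the fingers still holding the test key down at half travel (5.5 to 10.5 mm of 16, pushed by the fingers with more than 3 N, at rest); the blue carrier is in the pocket, within 3 mm of the floor and 5 mm of its centre, upright; the lever is shut to within 0.1 rad (all of step 3 and velocity of joint test_key between -0.01 and 0.01 m/s and value of joint lock_lever below 0.1 rad and z of blue_carrier in the frame of pocket_floor below 0.003 m and horizontal distance between blue_carrier and pocket_floor below 0.005 m and angle between the x axis of blue_carrier and the x axis of tester, either way round below 0.15 rad and angle between blue_carrier's own z axis and vertical below 0.1 rad); the arm keeps its last pose, push and grip.
It fails at once if the key is pressed down to its stop (past 14.5 mm) (value of joint test_key above 0.0145 m).
It fails at once if the key is pressed (over 4 mm) before the lever is shut (value of joint test_key above 0.004 m and value of joint lock_lever above 0.2 rad).
It fails at once if the orange carrier or another loose thing is shifted by more than 30 mm (distance of any of orange_carrier, round_tub, loupe, air_blower, flat_box from where it was at the start of the episode above 0.03 m).
It also fails if it takes over 72 s, if anything falls off the work surface, if the arm or the gripper's body presses on something with over 40 N, if the wrist force passes 120 N, or if a joint passes its speed limit or range.

ROBOT

A 6-joint arm with a two-finger parallel gripper is mounted at the origin on a cart in front of the work surface, level with it; the furniture and walls round the work are solid. World frame = base frame: x ahead of the robot, y to its left, z up, the work surface at z = 0. Lengths are in mm, angles in rad, forces in N, time in s.
With the tool pointing down it reaches from about 300 to 775 mm from the base axis. Payload 14.6 kg.
Tool frame: the origin (TCP) lies at the very end of the fingers, on their centre line; the grasp point (between the pads) lies 19 mm behind it; z points along the fingers, y is the line along which they close (so a half turn about z gives the same grasp; the last joint's range is limited). The gripper opens to 94 mm and grips with 3 to 60 N. Pads are 16 mm wide; open, the fingers measure 119 mm over their backs; the gripper's body (75 mm by 177 mm) begins 78 mm behind the grasp point.
Start: joints at [-0.067, 0.3, 1.521, -0, 1.321, -0.067], TCP at [549.99, -0.002, 183.846] pointing down, gripper open.
Joint ranges: [-3.03, 3.03], [-0.79, 2.21], [0.23, 2.52], [-1.04, 4.18], [0, 3.07], [-2.55, 2.55]. Speed limits (rad/s): [2.22, 2.22, 2.57, 3.14, 3.14, 3.14].

INTERFACE

Orientations are given as [roll, pitch, yaw] about the fixed x, y, z axes, in that order (R = Rz(yaw) Ry(pitch) Rx(roll)).
In Python, from cell import manip gives the robot as it stands.
- The arm moves only by the tool servo_tool, never from a script. Its argument "motion" is a list that holds one entry, the list of rows, each a list of 7 numbers: the shift along the world's x, y, z as a fraction of full scale, then the turn, a rotation vector about the world's x, y, z as a fraction of full scale, then the closure, from 0 (fully open) to 1 (shut). In form: [[[x, y, z, rx, ry, rz, gripper], ...]]. A call has 1 to 10 rows; each row is the pose to reach, as a shift and turn from the pose commanded when the call began, turning the shorter way round; what a row does not reach only later rows make up. Full scale, the value 1, is 0.5 m for a shift and pi rad for a turn. A row lasts 1/10 s, in which the tool goes at most 50 mm and 8.59 degrees, less where a joint would pass 70% of its speed; a pose out of reach is approached as far as the arm can. A call with a number of a shift or a turn outside -1 to 1 is refused whole. A call with a gripper value outside its range is refused whole. The fingers move at their own pace and stop on an object; "newtons" is the grip in N (left out, the last holds). Time passes only in rows, so rows that repeat a pose let the fingers close. It gives the time, the measured TCP pose, the force, the opening and the grip force at its end, in the units of the state.
- manip.read_state(): the state, without advancing time (a new reading comes with each control period).
- manip.camera(name): name is "scene" or "side" or "wrist"; returns a dict with "frame" (400x640x3 uint8, red, green, blue), "range_z" (400x640 float32, mm along the optical axis (not along the pixel's ray), 0 where there is no reading), "vfov" (degrees; the focal length in pixels is half the picture's height over the tangent of half this angle, whatever the lens; pixels are square), "cx", "cy" (the principal point, pixels), "k1" (the pictures are not rectified: a ray, as slopes to the right and down, at radius r is drawn at 1 + k1 r^2 times it, then the intrinsics apply), "cam_to_world" (4x4, takes a point from camera to world coordinates). Camera axes: x right, y down, z forward; pixel columns grow to the right and rows downward; lengths in mm; the calibration is good to about 2 mm. A picture is of the moment at which its call begins.
- manip.sign_off(): hands the job in; it is judged then, once.
The state is a dict: "clock": time; "joints": joint angles; "qd": joint speeds; "effort": joint torques, N m; "eef_pos": TCP position; "eef_rot": TCP orientation; "wrist_force": force on the tool from outside, world axes, zero at the start; "moment": the same for the moment, N m; "finger_gap": finger opening in mm; "finger_force": force on a finger pad.
Only numpy, scipy, OpenCV 4.12 (cv2) and the standard library are available. Lean on these libraries where they do the work, as an engineer would, in place of code of your own. Each camera call takes 0.05 s, during which the arm holds its last target. There are 200 camera calls.

## Working session

There is one attempt and no reset: what is moved stays moved. The work goes in short steps, Python scripts to look and compute and a tool call to move; the robot and the scene stay as the last step left them, time stands still between calls to the robot, and variables do not carry over. Pictures are saved under pics/ and viewed, at most 10 in all, crops included, and the job is handed in when it is done.

Besides the shell and the picture viewer there is one more tool, called as name([rows], argument=value, ...), one row to a line, values as JSON. servo_tool: Moves the arm, as the interface text tells. Its arguments: {"type":"object","properties":{"motion":{"type":"array"},"newtons":{"type":"number"}},"required":["motion"]}

```bash
mkdir -p pics; ls; cat > h.py <<'E'
import numpy as np, cv2, pickle
from cell import manip
def snap(name, fn=None):
    c=manip.camera(name)
    c={k:(np.array(v) if k in('frame','range_z','cam_to_world') else v) for k,v in c.items()}
    pickle.dump(c,open(f'{fn or name}.pkl','wb'))
    if fn: cv2.imwrite(f'pics/{fn}.png',c['frame'][:,:,::-1])
    return c
def load(fn): return pickle.load(open(f'{fn}.pkl','rb'))
def rays(c,uv):
    uv=np.atleast_2d(np.array(uv,float)); h=c['frame'].shape[0]
    f=h/2/np.tan(np.radians(c['vfov'])/2)
    d=(uv-[c['cx'],c['cy']])/f; s=d.copy()
    for _ in range(20): s=d/(1+c['k1']*(s**2).sum(1,keepdims=True))
    T=c['cam_to_world']; return T[:3,3], np.c_[s,np.ones(len(s))]@T[:3,:3].T
def onplane(c,uv,z):
    o,r=rays(c,uv); return o+r*((z-o[2])/r[:,2])[:,None]
def depthpts(c):
    "world point for each pixel (H,W,3)"
    H,W=c['range_z'].shape
    u,v=np.meshgrid(np.arange(W),np.arange(H)); o,r=rays(c,np.c_[u.ravel(),v.ravel()])
    P=o+r*c['range_z'].reshape(-1,1); P[c['range_z'].ravel()==0]=np.nan
    return P.reshape(H,W,3)
E
python3 - <<'E'
from h import *
for n in('scene','side'):
    c=snap(n,n+'0'); print(n,c['vfov'],c['cx'],c['cy'],c['k1'],c['cam_to_world'].round(3).tolist())
print(manip.read_state())
E
```

```text
pics
scene 45.749359635601564 317.3652836184637 198.7966630153153 -0.02043642551556137 [[-0.758, -0.293, 0.583, -386.389], [-0.652, 0.358, -0.668, 1081.472], [-0.013, -0.887, -0.462, 832.45], [0.0, 0.0, 0.0, 1.0]]
side 54.90857652728084 323.8435904604102 200.03171588925642 0.029610713475075153 [[0.836, -0.254, 0.487, -28.621], [-0.549, -0.399, 0.735, -886.006], [0.008, -0.881, -0.472, 657.16], [0.0, 0.0, 0.0, 1.0]]
{'clock': 0.1, 'joints': array([-6.65739766e-02,  3.00394299e-01,  1.52153525e+00, -2.83081645e-06,
        1.32069033e+00, -6.65961663e-02]), 'qd': array([ 0.00077252, -0.00218527, -0.00167554,  0.00023377,  0.00171423,
        0.00031464]), 'effort': array([ 1.84928511e-03, -5.32644153e+01, -3.53284299e+01,  7.10431044e-02,
        2.34944851e-02, -7.30603051e-05]), 'eef_pos': array([5.49737767e+02, 2.80598497e-02, 1.83347854e+02]), 'eef_rot': array([-3.14056752e+00, -6.56229060e-05,  1.57081918e+00]), 'wrist_force': array([-0.38358422, -0.38154082, -0.24387695]), 'moment': array([-0.05390452,  0.00306914,  0.02270565]), 'finger_force': 0.0, 'finger_gap': 93.97094349894209}
```

View pics/scene0.png

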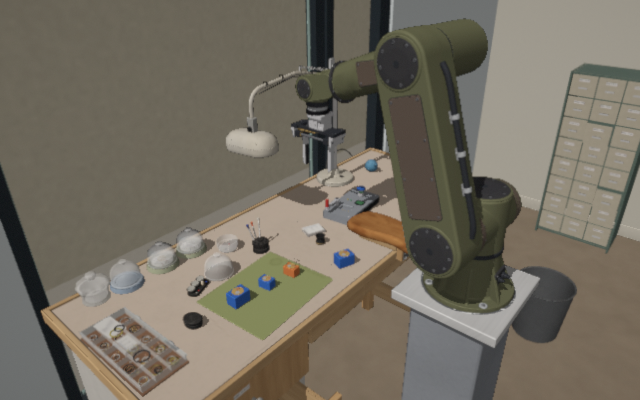

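View pics/side0.png

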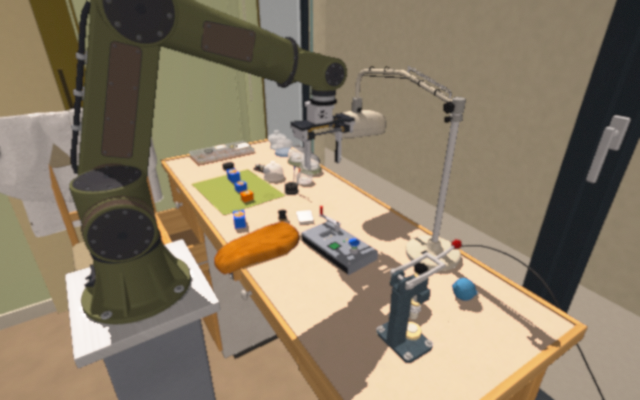

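Scene: blue blocks at (238,296), (267,282) and (344,258, off the mat), orange at (291,269), tester at about (350,205). The side view shows the same blocks at (234,175), (240,186), (239,218), with the tester at (340,245), and a similar-looking press at (400,330) that is not needed. The smallest block is meant, probably (267,282), so I'll measure all of them.

```bash
cat >> h.py <<'E'
def blobs(c,P,lo,hi,amin=25,zr=(3,120)):
    hsv=cv2.cvtColor(c['frame'],cv2.COLOR_RGB2HSV)
    m=cv2.inRange(hsv,lo,hi)
    n,l,s,ce=cv2.connectedComponentsWithStats(m)
    return [(ce[i],s[i,4],l==i,P[l==i]) for i in range(1,n) if s[i,4]>=amin]
E
python3 - <<'E'
from h import *
for n in('scene0','side0'):
    c=load(n);P=depthpts(c)
    for nm,lo,hi in(('blue',(100,120,50),(125,255,255)),('orange',(5,150,120),(16,255,255)),('red',(172,150,80),(180,255,255)),('red0',(0,170,80),(4,255,255))):
        for ce,a,m,p in blobs(c,P,lo,hi,15):
            p=p[~np.isnan(p[:,0])]
            if len(p)<5 or p[:,2].max()<0: continue
            t=p[p[:,2]>np.percentile(p[:,2],95)-4]
            (r)=cv2.minAreaRect(p[:,:2].astype(np.float32))
            print(n,nm,ce.round(),a,'zmax',p[:,2].max().round(),'rect',np.round(r[0]),np.round(r[1]),round(r[2]))
im=[cv2.resize(load('scene0')['frame'][220:320,190:370],None,fx=4,fy=4,interpolation=2)[:400],cv2.resize(load('side0')['frame'][190:290,280:400],None,fx=5,fy=5,interpolation=2)]
cv2.imwrite('pics/crop1.png',im[0][:,:,::-1]);cv2.imwrite('pics/crop2.png',im[1][:,:,::-1])
E
```

```text
scene0 blue [360. 188.] 23 zmax 69.0 rect [ 535. -210.] [21. 74.] 49
scene0 blue [343. 260.] 212 zmax 40.0 rect [325. 150.] [54. 41.] 67
scene0 blue [267. 283.] 136 zmax 34.0 rect [418. 380.] [43. 27.] 36
scene0 blue [238. 298.] 295 zmax 43.0 rect [431. 470.] [55. 38.] 89
scene0 orange [378. 228.] 1203 zmax 60.0 rect [319. -38.] [208. 121.] 10
scene0 orange [290. 270.] 110 zmax 35.0 rect [411. 289.] [40. 26.] 4
side0 blue [236. 181.] 144 zmax 42.0 rect [428. 411.] [125.  38.] 85
side0 blue [239. 222.] 100 zmax 39.0 rect [322. 123.] [21. 30.] 70
side0 blue [354. 242.] 56 zmax 67.0 rect [ 519. -208.] [29. 24.] 53
side0 blue [464. 289.] 321 zmax 55.0 rect [ 642. -477.] [40. 40.] 9
side0 orange [246. 196.] 98 zmax 33.0 rect [413. 308.] [41. 87.] 2
side0 orange [160. 232.] 38 zmax 164.0 rect [117. 323.] [690.   9.] 83
side0 orange [255. 248.] 2482 zmax 60.0 rect [323.   1.] [253. 234.] 72
side0 red0 [457. 243.] 48 zmax 216.0 rect [ 555. -493.] [13. 12.] 89
```

View pics/crop1.png

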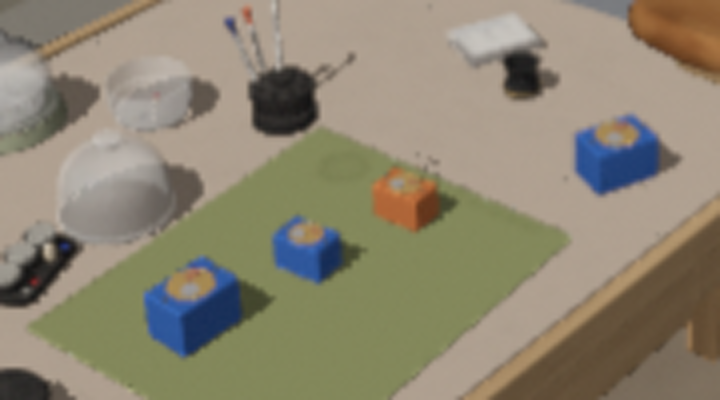

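View pics/crop2.png

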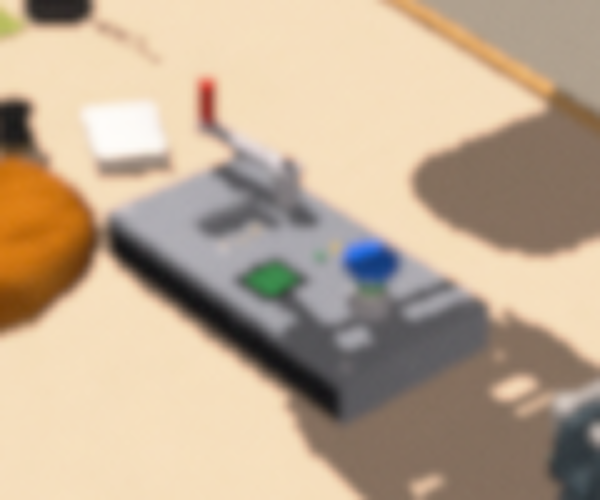

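I choose the block at (267,283) in the scene view. It has a 43x27 mm footprint, against about 54x40 for the blue ones at (238,298) and (343,260). Now moving above it.

servo_tool([
  [[-0.1,0.1,0.04,0,0,-0.05,0],[-0.2,0.2,0.04,0,0,-0.1,0],[-0.26,0.3,0.04,0,0,-0.15,0],[-0.26,0.4,0.04,0,0,-0.2,0],[-0.26,0.5,0.04,0,0,-0.25,0],[-0.26,0.6,0.04,0,0,-0.3,0],[-0.26,0.7,0.04,0,0,-0.3,0],[-0.26,0.76,0.04,0,0,-0.3,0],[-0.26,0.76,0.04,0,0,-0.3,0],[-0.26,0.76,0.04,0,0,-0.3,0]],
])

```text
clock: 1.1
eef_pos: [418.6, 384.1, 202.6]
eef_rot: [-3.141, 0.001, 0.632]
wrist_force: [-0.0, -1.0, 0.2]
finger_gap: 93.7
finger_force: 0.0
```

```bash
python3 - <<'E'
from h import *
c=snap('wrist','w1');P=depthpts(c);print(manip.read_state())
for ce,a,m,p in blobs(c,P,(100,120,50),(125,255,255),200):
    p=p[~np.isnan(p[:,0])]
    print(ce.round(),a,p.max(0).round(),p.min(0).round())
    # top: all connected pts with z>26 near centroid
    q=P.reshape(-1,3); cen=np.median(p,0)
    q=q[(np.hypot(q[:,0]-cen[0],q[:,1]-cen[1])<40)&(q[:,2]>25)&(q[:,2]<60)]
    print(np.percentile(q[:,2],[5,50,95]).round(1),cv2.minAreaRect(q[:,:2].astype(np.float32)))
E
```

```text
{'clock': 1.15, 'joints': array([6.74244679e-01, 3.25205098e-01, 1.44385222e+00, 1.26118919e-04,
       1.37430295e+00, 1.61346063e+00]), 'qd': array([-0.05700511, -0.04231227,  0.04755577, -0.00673617, -0.00513817,
       -0.02578605]), 'effort': array([  2.944405  , -53.98999572, -37.9277122 ,   0.20834114,
        -0.07935059,   0.51129922]), 'eef_pos': array([419.03633388, 381.78670726, 202.69061885]), 'eef_rot': array([-3.14154451e+00,  1.77127419e-03,  6.31555689e-01]), 'wrist_force': array([-0.18461034, -0.29406069, -0.3509696 ]), 'moment': array([-0.03162059,  0.07655198,  0.00093253]), 'finger_force': 0.0, 'finger_gap': 94.11481525514573}
[263. 119.] 1011 [454. 493.  42.] [417. 441.   1.]
[37.2 39.4 41.1] ((434.7760314941406, 467.3894958496094), (37.831756591796875, 52.966407775878906), 0.5159299969673157)
[329. 177.] 532 [446. 388.  33.] [405. 351.   1.]
[28.4 30.2 31.7] ((424.6130065917969, 371.84228515625), (40.31802749633789, 28.288808822631836), 8.756858825683594)
```

View pics/w1.png

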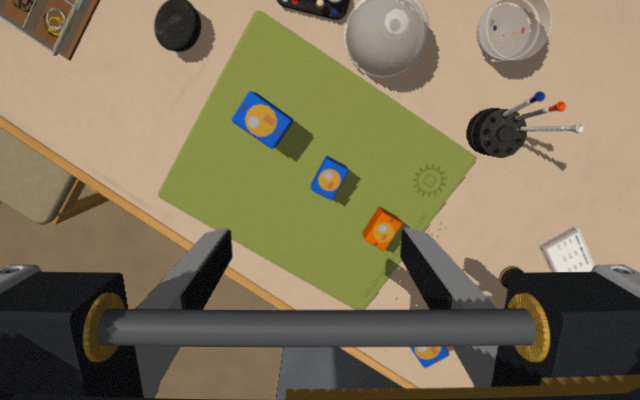

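The wrist view shows the target carrier at (329,177), the large blue one at (263,119) and orange at (382,229). The target is centred at (424.6, 371.8) with its long axis at 9°. I'll turn, half-close the gripper and descend to a close look.

servo_tool([
  [[0.009,-0.016,-0.06,0,0,-0.04,0.45],[0.009,-0.016,-0.12,0,0,-0.08,0.45],[0.009,-0.016,-0.18,0,0,-0.12,0.45],[0.009,-0.016,-0.24,0,0,-0.152,0.45],[0.009,-0.016,-0.26,0,0,-0.152,0.45],[0.009,-0.016,-0.26,0,0,-0.152,0.45],[0.009,-0.016,-0.26,0,0,-0.152,0.45]],
])

```text
clock: 1.85
eef_pos: [425.2, 372.0, 75.3]
eef_rot: [-3.141, -0.001, 0.153]
wrist_force: [0.2, -0.6, -0.0]
finger_gap: 51.8
finger_force: 0.0
```

```bash
python3 - <<'E'
from h import *
c=snap('wrist','w2');P=depthpts(c);s=manip.read_state();print(s['eef_pos'],s['eef_rot'],s['finger_gap'])
for ce,a,m,p in blobs(c,P,(100,120,50),(125,255,255),200):
    p=p[~np.isnan(p[:,0])]
    q=P.reshape(-1,3); cen=np.median(p,0)
    q=q[(np.hypot(q[:,0]-cen[0],q[:,1]-cen[1])<40)&(q[:,2]>25)&(q[:,2]<45)]
    print(ce.round(),a,np.percentile(q[:,2],[5,50,95]).round(1),cv2.minAreaRect(q[:,:2].astype(np.float32)))
E
```

```text
[425.24377234 372.25512074  75.54068195] [-3.14046283e+00 -2.07071740e-03  1.52407382e-01] 51.66486790395236
[195. 175.] 2807 [31.4 39.4 41.1] ((434.6055908203125, 466.5653076171875), (38.187713623046875, 53.05541229248047), 0.9753405451774597)
[317. 204.] 1151 [28.6 30.2 31.6] ((425.3027038574219, 372.0738830566406), (39.81378173828125, 27.9545955657959), 9.330242156982422)
```

View pics/w2.png

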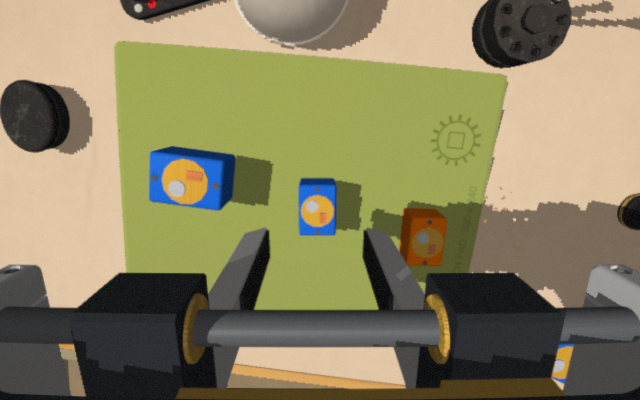

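The close view shows the target at (317,207), aligned between the fingers, with orange at (425,238) clear of them. Descending and gripping.

servo_tool([
  [[0,0,-0.06,0,0,0,0.45],[0,0,-0.113,0,0,0,0.45],[0,0,-0.113,0,0,0,0.45],[0,0,-0.113,0,0,0,0.8],[0,0,-0.113,0,0,0,0.8],[0,0,-0.113,0,0,0,0.8],[0,0,-0.113,0,0,0,0.8],[0,0,-0.113,0,0,0,0.8]],
], newtons=20)

```text
clock: 2.7
eef_pos: [424.7, 372.1, 17.9]
eef_rot: [-3.141, -0.001, 0.151]
wrist_force: [0.9, -0.2, -0.4]
finger_gap: 19.4
finger_force: 0.0
```

```bash
python3 - <<'E'
from h import *
s=manip.read_state();print(s)
# rough tester geometry from side & scene depth
for n in('scene0','side0'):
    c=load(n);P=depthpts(c).reshape(-1,3)
    q=P[(P[:,2]>27)&(P[:,2]<33)&(abs(P[:,0]-525)<170)&(abs(P[:,1]+150)<170)&(P[:,0]>420)]
    print(n,len(q),cv2.minAreaRect(q[:,:2].astype(np.float32)))
    q=P[(P[:,2]>70)&(P[:,2]<90)&(abs(P[:,0]-540)<150)&(abs(P[:,1]+80)<120)]
    print(q[:12].round())
E
```

```text
{'clock': 2.7, 'joints': array([6.54696562e-01, 5.20740698e-01, 1.62897864e+00, 1.86325033e-06,
       9.91093493e-01, 2.07461865e+00]), 'qd': array([-7.29257523e-05,  5.69964480e-03,  2.57150053e-03,  6.70527561e-04,
       -1.69151085e-03, -5.33876207e-04]), 'effort': array([-1.19077584e-03, -5.97597098e+01, -2.95566863e+01, -1.84422528e-02,
       -6.60559698e-02, -2.76492552e-03]), 'eef_pos': array([424.68462477, 372.14653319,  17.86488689]), 'eef_rot': array([-3.14121481e+00, -6.82175462e-04,  1.50873086e-01]), 'wrist_force': array([ 0.93789105, -0.24189503, -0.35869568]), 'moment': array([ 0.07895983,  0.11386606, -0.00167338]), 'finger_force': 0.0, 'finger_gap': 19.353015247929225}
scene0 649 ((534.5570068359375, -182.08665466308594), (165.78598022460938, 327.69635009765625), 24.04471206665039)
[[530. -14.  87.]
 [529. -18.  85.]
 [523. -17.  88.]
 [527. -11.  85.]
 [531. -21.  80.]
 [523. -16.  84.]
 [529. -14.  80.]
 [528. -18.  78.]
 [528. -23.  76.]
 [532. -16.  74.]
 [526. -15.  76.]
 [531. -15.  71.]]
side0 1368 ((536.410400390625, -194.9746856689453), (171.63409423828125, 353.27447509765625), 27.39396095275879)
[[532. -19.  83.]
 [533. -23.  84.]
 [536. -23.  84.]
 [526. -23.  83.]
 [528. -26.  84.]
 [531. -27.  83.]
 [532. -31.  85.]
 [524. -27.  82.]
 [528. -25.  80.]
 [529. -29.  81.]
 [533. -29.  80.]
 [525. -24.  77.]]
```

The gap is 19.4 mm with no force, so the block is not between the fingers. I need to look.

```bash
python3 - <<'E'
from h import *
c=snap('wrist','w3');P=depthpts(c);s=manip.read_state();print(s['finger_gap'],s['finger_force'])
for ce,a,m,p in blobs(c,P,(100,120,50),(125,255,255),100):
    p=p[~np.isnan(p[:,0])]; print(ce.round(),a,p.min(0).round(),p.max(0).round())
E
```

```text
18.928595218763956 0.0
[162. 192.] 5068 [401. 440.   1.] [454. 516.  41.]
[317. 209.] 1247 [428. 358.   1.] [447. 388.  32.]
[314. 261.] 439 [405. 360.  28.] [424. 382.  54.]
[559. 379.] 435 [320. 166.   1.] [455. 334. 170.]
```

View pics/w3.png

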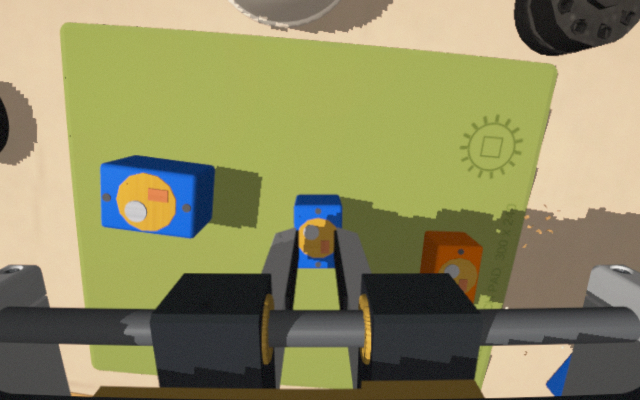

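```bash
python3 - <<'E'
from h import *
c=load('w3');P=depthpts(c)
for v in(225,232,240,250,260):
    print(v,[(u,P[v,u].round().astype(int).tolist()) for u in range(270,370,6) if P[v,u][0]==P[v,u][0]])
E
```

```text
225 [(270, [419, 402, 2]), (276, [419, 398, 2]), (282, [420, 395, 1]), (288, [420, 391, 1]), (294, [431, 386, 29]), (300, [431, 383, 29]), (306, [432, 379, 30]), (312, [433, 376, 31]), (318, [433, 373, 31]), (324, [434, 369, 30]), (330, [434, 366, 30]), (336, [435, 362, 30]), (342, [427, 355, 3]), (348, [427, 351, 2]), (354, [427, 347, 2]), (360, [428, 344, 3]), (366, [428, 339, 1])]
232 [(270, [414, 402, 1]), (276, [414, 398, 1]), (282, [432, 392, 46]), (288, [432, 389, 47]), (300, [427, 382, 30]), (306, [428, 379, 31]), (312, [429, 375, 31]), (318, [429, 372, 31]), (324, [430, 369, 31]), (330, [430, 365, 30]), (336, [435, 363, 42]), (342, [437, 360, 46]), (348, [437, 357, 46]), (354, [422, 347, 2]), (360, [423, 342, 1]), (366, [423, 339, 1])]
240 [(270, [409, 401, 3]), (276, [432, 394, 58]), (282, [432, 391, 59]), (288, [432, 388, 57]), (294, [431, 385, 54]), (300, [422, 382, 30]), (306, [423, 378, 31]), (312, [424, 375, 31]), (318, [424, 371, 29]), (324, [425, 368, 31]), (330, [425, 364, 30]), (336, [434, 363, 52]), (342, [437, 361, 59]), (348, [437, 358, 58]), (354, [437, 355, 58]), (360, [417, 342, 2]), (366, [418, 338, 2])]
250 [(270, [431, 395, 70]), (276, [432, 392, 70]), (282, [432, 389, 71]), (288, [433, 387, 71]), (294, [432, 384, 68]), (300, [416, 381, 29]), (306, [417, 377, 30]), (312, [418, 374, 31]), (318, [418, 370, 32]), (324, [419, 367, 31]), (330, [419, 363, 30]), (336, [435, 364, 67]), (342, [437, 362, 71]), (348, [436, 359, 69]), (354, [437, 357, 71]), (360, [438, 354, 71]), (366, [411, 336, 3])]
260 [(270, [432, 393, 82]), (276, [433, 391, 83]), (282, [432, 388, 80]), (288, [433, 386, 82]), (294, [430, 383, 75]), (300, [410, 380, 30]), (306, [410, 376, 30]), (312, [411, 373, 30]), (318, [412, 369, 31]), (324, [412, 366, 29]), (330, [413, 362, 31]), (336, [430, 364, 69]), (342, [436, 363, 81]), (348, [437, 360, 81]), (354, [438, 358, 83]), (360, [438, 355, 83]), (366, [438, 353, 82])]
```

```bash
python3 - <<'E'
from h import *
for n,ez in(('w1',202.7),('w2',75.5),('w3',17.9)):
    c=load(n);P=depthpts(c);Tc=c['cam_to_world']
    V=P-Tc[:3,3]; pc=V@Tc[:3,:3]
    q=P[200:300,150:470].reshape(-1,3); q=q[(q[:,2]>ez-10)&(q[:,2]>36)&(q[:,2]<ez+80)]
    print(n,'cam z',Tc[2,3].round(1),'lowest finger z - tcp z',np.round(np.percentile(q[:,2],[0,1,2,5])-ez,1))
c=snap('scene');P=depthpts(c).reshape(-1,3)
s=manip.read_state();print(s['eef_pos'])
c2=snap('side');P2=depthpts(c2).reshape(-1,3)
for p in(P,P2):
    q=p[(np.hypot(p[:,0]-425,p[:,1]-372)<32)&(p[:,2]>5)]
    print(np.histogram(q[:,2],bins=range(5,130,6)))
E
```

```text
w1 cam z 403.3 lowest finger z - tcp z [20.6 22.9 24.3 27.6]
w2 cam z 276.2 lowest finger z - tcp z [21.  22.9 24.6 28. ]
w3 cam z 218.7 lowest finger z - tcp z [18.2 19.5 20.  20.6]
[424.55007884 372.0536919   17.57664994]
(array([33, 32, 23, 40, 62,  3, 13, 26, 26, 23, 27, 30, 29, 31, 27, 26, 28,
       22, 21, 10]), array([  5,  11,  17,  23,  29,  35,  41,  47,  53,  59,  65,  71,  77,
        83,  89,  95, 101, 107, 113, 119, 125]))
(array([18, 16, 22, 26, 23,  4,  9, 14, 15, 19, 11, 16, 15, 13, 17, 17, 13,
       17, 13,  7]), array([  5,  11,  17,  23,  29,  35,  41,  47,  53,  59,  65,  71,  77,
        83,  89,  95, 101, 107, 113, 119, 125]))
```

All three cameras show the real fingertips about 22 mm above the reported TCP, so the fingers closed above the block without touching it. I'll open, go 21 mm lower and grip again.

servo_tool([
  [[0,0,0,0,0,0,0.45],[0,0,0,0,0,0,0.45],[0,0,0,0,0,0,0.45],[0,0,-0.02,0,0,0,0.45],[0,0,-0.042,0,0,0,0.45],[0,0,-0.042,0,0,0,0.8],[0,0,-0.042,0,0,0,0.8],[0,0,-0.042,0,0,0,0.8],[0,0,-0.042,0,0,0,0.8],[0,0,-0.042,0,0,0,0.8]],
], newtons=20)

```text
clock: 3.85
eef_pos: [424.6, 372.1, -3.4]
eef_rot: [-3.141, -0.0, 0.151]
wrist_force: [-0.8, 0.5, -0.4]
finger_gap: 27.8
finger_force: 20.0
```

```bash
python3 - <<'E'
from h import *
c=snap('wrist','w4');P=depthpts(c);s=manip.read_state();print(s['eef_pos'],s['eef_rot'],s['finger_gap'],s['finger_force'],s['wrist_force'])
for v in range(212,250,3):
    print(v,[P[v,u].round().astype(int).tolist() for u in (276,282,288,294,342,348)])
E
```

```text
[424.57087606 372.06468843  -3.44616075] [-3.14140910e+00 -2.87888761e-04  1.50780681e-01] 27.677307322121575 19.999931752681732 [-0.04687121 -0.63590972  0.57946669]
212 [[435, 398, 2], [435, 394, 2], [436, 391, 2], [443, 387, 23], [441, 359, 1], [441, 356, 2]]
215 [[433, 398, 2], [434, 394, 3], [434, 391, 2], [443, 387, 29], [439, 359, 1], [440, 356, 3]]
218 [[432, 397, 3], [432, 394, 2], [433, 390, 3], [442, 386, 29], [445, 362, 29], [438, 355, 2]]
221 [[429, 397, 1], [430, 394, 1], [431, 390, 2], [440, 386, 30], [444, 362, 28], [436, 355, 2]]
224 [[427, 397, 1], [428, 393, 2], [429, 390, 2], [439, 386, 30], [442, 362, 29], [434, 355, 2]]
227 [[426, 397, 2], [426, 393, 1], [427, 390, 2], [437, 386, 30], [441, 361, 30], [433, 354, 3]]
230 [[424, 396, 2], [431, 392, 21], [425, 389, 2], [436, 385, 30], [439, 361, 29], [437, 357, 22]]
233 [[431, 395, 26], [432, 391, 27], [430, 389, 22], [434, 385, 29], [437, 361, 28], [437, 357, 26]]
236 [[432, 394, 32], [432, 391, 31], [431, 388, 27], [432, 385, 30], [436, 360, 29], [437, 358, 31]]
239 [[432, 394, 36], [432, 391, 35], [431, 388, 32], [430, 385, 29], [434, 360, 29], [437, 358, 35]]
242 [[432, 393, 40], [432, 390, 39], [430, 388, 32], [429, 385, 30], [433, 360, 29], [437, 359, 40]]
245 [[432, 393, 44], [432, 390, 43], [429, 387, 36], [427, 384, 30], [430, 359, 27], [436, 358, 42]]
248 [[432, 392, 47], [432, 390, 46], [427, 387, 34], [426, 384, 31], [429, 359, 28], [436, 359, 45]]
```

Gripped at 27.7 mm and 20 N. Lifting and swinging toward the tester.

servo_tool([
  [[0,0,0.06,0,0,0,0.8],[0,0,0.16,0,0,0,0.8],[0,-0.08,0.24,0,0,0,0.8],[0.02,-0.16,0.32,0,0,0,0.8],[0.04,-0.26,0.4,0,0,0,0.8],[0.05,-0.36,0.4,0,0,0,0.8],[0.05,-0.46,0.4,0,0,0,0.8],[0.05,-0.56,0.4,0,0,0,0.8],[0.05,-0.66,0.4,0,0,0,0.8],[0.05,-0.76,0.4,0,0,0,0.8]],
])

```text
clock: 4.9
eef_pos: [449.1, 14.0, 196.7]
eef_rot: [3.141, -0.001, 0.151]
wrist_force: [1.3, 0.8, -1.3]
finger_gap: 27.8
finger_force: 20.0
```

servo_tool([
  [[0,-0.1,0,0,0,0,0.8],[0,-0.18,0,0,0,0,0.8],[0,-0.2,0,0,0,0,0.8],[0,-0.2,0,0,0,0,0.8],[0,-0.2,0,0,0,0,0.8]],
])

```text
clock: 5.4
eef_pos: [449.5, -83.3, 196.3]
eef_rot: [-3.141, -0.0, 0.151]
wrist_force: [-0.6, 0.7, -1.1]
finger_gap: 27.7
finger_force: 20.0
```

```bash
python3 - <<'E'
from h import *
c=snap('wrist','w5');P=depthpts(c);s=manip.read_state();print(s['eef_pos'],s['eef_rot'],s['finger_gap'],s['finger_force'],s['joints'])
Q=P.reshape(-1,3)
q=Q[(Q[:,2]>26)&(Q[:,2]<34)&(Q[:,0]>420)&(Q[:,0]<680)&(Q[:,1]<20)]
m=((P[...,2]>26)&(P[...,2]<34)&(P[...,0]>420)).astype(np.uint8)
n,l,st,ce=cv2.connectedComponentsWithStats(m); i=1+st[1:,4].argmax()
q=P[l==i]; r=cv2.minAreaRect(q[:,:2].astype(np.float32)); print(st[i],r,np.median(q[:,2]))
hsv=cv2.cvtColor(c['frame'],cv2.COLOR_RGB2HSV)
for nm,lo,hi in(('blue',(95,120,50),(125,255,255)),('red',(172,130,60),(180,255,255)),('red0',(0,150,60),(6,255,255)),('green',(50,90,40),(85,255,255))):
  for ce,a,mm,p in blobs(c,P,lo,hi,40):
    p=p[~np.isnan(p[:,0])]
    if len(p): print(nm,ce.round(),a,np.median(p,0).round(1),p.max(0).round())
E
```

```text
[449.5097122  -82.98506044 196.29700561] [-3.14143968e+00 -6.10836181e-05  1.51937346e-01] 27.50594822825375 20.000090897083282 [-2.62817366e-01  8.03156872e-02  1.75268955e+00  1.70439337e-04
  1.30859315e+00  1.15599743e+00]
[  277    68   208   116 18052] ((512.8975219726562, -139.02789306640625), (111.08917236328125, 211.73484802246094), 6.449736595153809) 29.98390930850556
blue [451. 132.] 878 [ 520.3 -202.3   63.7] [ 536. -187.   66.]
blue [316. 238.] 2450 [463.2 -81.3 229.3] [472. -67. 232.]
blue [113. 246.] 1513 [339.2 134.4  33.1] [354. 174.  39.]
red0 [261.  89.] 158 [531.3 -22.1  83.2] [537.  -1.  85.]
green [387. 152.] 566 [ 489.7 -153.3   31.6] [ 504. -141.   34.]
```

View pics/w5.png

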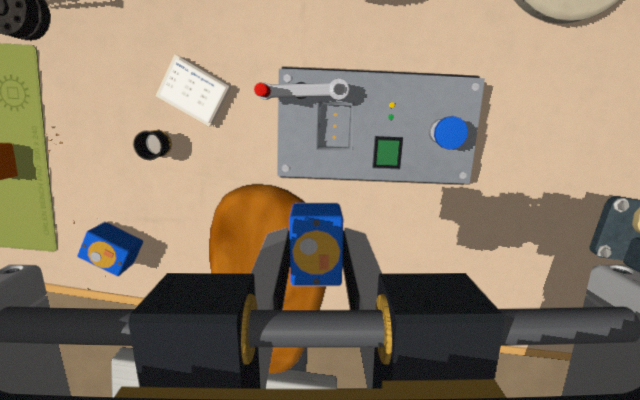

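The wrist view shows the tester with its pocket at about (335,125), key (451,132), lever pivot (340,90), red knob (261,89), and the carrier held at (316,245). The tester centre is (512.9, -139.0) at yaw 6.45°. Next I'll check the pocket itself and where the carrier sits in the grip.

```bash
python3 - <<'E'
from h import *
c=load('w5');P=depthpts(c);a=np.radians(6.45);R=np.array([[np.cos(a),-np.sin(a)],[np.sin(a),np.cos(a)]]);C=np.array([512.9,-139.03])
Q=P.reshape(-1,3);L=(Q[:,:2]-C)@R
k=(abs(L[:,0])<30)&(abs(L[:,1]-45)<24)&(Q[:,2]>14)&(Q[:,2]<23)
r=L[k];print(k.sum(),np.percentile(r,[1,50,99],axis=0).round(1),np.median(Q[k,2]))
# held block top
k=(Q[:,2]>225)&(Q[:,2]<234)&(np.hypot(Q[:,0]-455,Q[:,1]+83)<45)
print(np.median(Q[k,2]),cv2.minAreaRect(Q[k,:2].astype(np.float32)), k.sum())
t=.1515;Rt=np.array([[np.cos(t),-np.sin(t)],[np.sin(t),np.cos(t)]])
r=(Q[k,:2]-[449.5,-83.1])@Rt;print(np.percentile(r,[0.5,2,50,98,99.5],axis=0).round(1))
# key cap & dark pocket outline from wrist
for ce,ar,mm,p in blobs(c,P,(95,120,50),(125,255,255),500)[:1]:
    p=p[p[:,2]>61];print('key',cv2.minEnclosingCircle(p[:,:2].astype(np.float32)),((p[:,:2]-C)@R).mean(0))
E
```

```text
1274 [[-22.3  29.6]
 [  0.   45.3]
 [ 21.5  61.3]] 18.01464174262364
229.88412553121572 ((450.13226318359375, -82.57777404785156), (40.46799087524414, 51.69062423706055), 7.3645405769348145) 4111
[[-18.8 -23.5]
 [-17.7 -18.2]
 [  4.1   0.6]
 [ 20.2  19. ]
 [ 20.5  24. ]]
key ((520.2877197265625, -202.97581481933594), 15.803553581237793) [  0.26836184 -63.96911506]
```

servo_tool([
  [[0.06,-0.011,0,0,0,-0.006,0.8],[0.115,-0.022,0,0,0,-0.0124,0.8],[0.115,-0.022,-0.08,0,0,-0.0124,0.8],[0.115,-0.022,-0.16,0,0,-0.0124,0.8],[0.115,-0.022,-0.24,0,0,-0.0124,0.8],[0.115,-0.022,-0.31,0,0,-0.0124,0.8],[0.115,-0.022,-0.31,0,0,-0.0124,0.8],[0.115,-0.022,-0.31,0,0,-0.0124,0.8]],
])

```text
clock: 6.25
eef_pos: [507.4, -94.2, 42.2]
eef_rot: [-3.142, -0.0, 0.113]
wrist_force: [0.3, -0.6, -0.7]
finger_gap: 27.8
finger_force: 20.0
```

```bash
python3 - <<'E'
from h import *
c=snap('wrist','w6');P=depthpts(c);s=manip.read_state();print(s['eef_pos'],s['eef_rot'],s['wrist_force'],s['finger_force'])
a=.1126;R=np.array([[np.cos(a),-np.sin(a)],[np.sin(a),np.cos(a)]]);C=np.array([512.9,-139.03])
Q=P.reshape(-1,3);L=(Q[:,:2]-C)@R
print('tcp local',(s['eef_pos'][:2]-C)@R)
k=(Q[:,2]>s['eef_pos'][2]+30)&(Q[:,2]<s['eef_pos'][2]+37)&(abs(L[:,1]-45)<12)&(abs(L[:,0])<30)
print('block',np.percentile(L[k],[.2,1,50,99,99.8],axis=0).round(1))
k=(Q[:,2]>27)&(Q[:,2]<33)&(L[:,0]>-80)&(L[:,0]<80)&(abs(L[:,1])<130)
print('deck',np.percentile(L[k],[.1,.5,99.5,99.9],axis=0).round(1),cv2.minAreaRect(Q[k,:2].astype(np.float32)))
E
```

```text
[508.04097302 -94.58963254  43.12723946] [ 3.14087063e+00 -2.03933456e-03  1.12921104e-01] [ 0.19924468 -0.24566124 -0.52988997] 19.999921023845673
tcp local [ 0.16516173 44.70491164]
block [[-19.3  33.1]
 [-18.8  33.2]
 [  2.   45. ]
 [ 19.9  56.7]
 [ 20.2  56.9]]
deck [[ -54.5 -105. ]
 [ -53.5 -104.2]
 [  54.9  104.1]
 [  55.   104.8]] ((512.957275390625, -139.5893096923828), (110.37548828125, 211.55552673339844), 6.518738746643066)
```

View pics/w6.png

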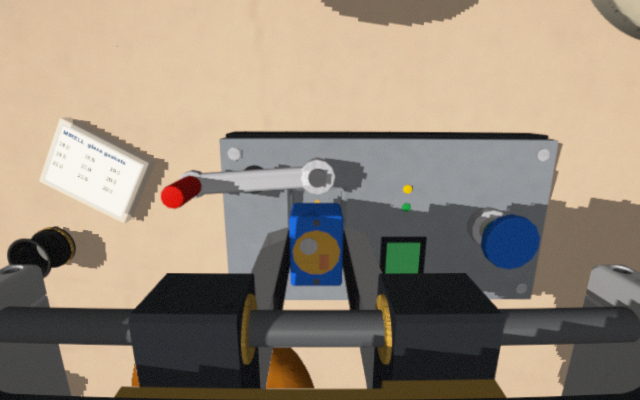

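The carrier hovers over the pocket, centred to within about 0.5 mm at (316,245), and the lever is clear. Inserting.

servo_tool([
  [[0,0,-0.015,0,0,0,0.8],[0,0,-0.03,0,0,0,0.8],[0,0,-0.045,0,0,0,0.8],[0,0,-0.054,0,0,0,0.8],[0,0,-0.06,0,0,0,0.8],[0,0,-0.06,0,0,0,0.8]],
])

```text
clock: 6.9
eef_pos: [507.3, -95.1, 11.7]
eef_rot: [-3.142, -0.001, 0.112]
wrist_force: [-2.1, 1.6, 6.1]
finger_gap: 27.9
finger_force: 20.0
```

Contact is 6 N at the floor height, so it is seated. Releasing and rising.

servo_tool([
  [[0,0,0,0,0,0,0.5],[0,0,0,0,0,0,0.5],[0,0,0,0,0,0,0.5],[0,0,0.04,0,0,0,0.5],[0,0,0.1,0,0,0,0.5],[0,0,0.2,0,0,0,0.5],[0,0,0.25,0,0,0,0.5],[0,0,0.25,0,0,0,0.5]],
])

```text
clock: 7.7
eef_pos: [508.6, -95.5, 139.9]
eef_rot: [3.139, -0.006, 0.112]
wrist_force: [-0.2, 0.3, 0.3]
finger_gap: 46.9
finger_force: 0.0
```

```bash
python3 - <<'E'
from h import *
c=snap('wrist','w7');P=depthpts(c);s=manip.read_state();print(s['eef_pos'],s['eef_rot'],s['wrist_force'],s['finger_gap'])
a=.1126;R=np.array([[np.cos(a),-np.sin(a)],[np.sin(a),np.cos(a)]]);C=np.array([512.9,-139.03])
Q=P.reshape(-1,3);L=(Q[:,:2]-C)@R
k=(Q[:,2]>40)&(Q[:,2]<52)&(abs(L[:,1]-45)<20)&(L[:,0]>-30)&(L[:,0]<24)
print('block',np.percentile(L[k],[.5,50,99.5],axis=0).round(1),np.percentile(Q[k,2],[2,50,98]))
k=(Q[:,2]>79)&(Q[:,2]<88)&(L[:,1]>80); print('knob',np.median(Q[k],0),np.median(L[k],0),k.sum())
k=(Q[:,2]>60)&(Q[:,2]<68)&(L[:,1]<-40); print('key',np.median(Q[k],0),cv2.minEnclosingCircle(Q[k,:2].astype(np.float32)))
k=(Q[:,2]>45)&(Q[:,2]<75)&(L[:,1]>36)&(L[:,1]<56)&(L[:,0]>24);print('post',cv2.minEnclosingCircle(L[k].astype(np.float32)),Q[k,2].max())
E
```

```text
[507.55226879 -95.28175071 137.47758455] [ 3.14053837e+00 -2.64725192e-03  1.11840682e-01] [0.72834207 0.37544238 0.16216849] 47.12010349510352
block [[-20.3  31.4]
 [  0.3  44.8]
 [ 19.2  59. ]] [43.47799176 46.19107712 48.04442351]
knob [531.67772756 -22.19116151  83.20886045] [ 31.83150893 114.09264943] 204
key [ 520.71906255 -202.09437592   63.95417094] ((520.0989379882812, -203.099853515625), 15.923648834228516)
post ((35.597206115722656, 46.3929443359375), 10.818323135375977) 60.07992201031152
```

The carrier is seated (top at 46 mm). The knob is at (531.7, -22.2). Moving over it, lowering and pinching.

servo_tool([
  [[0.024,0.073,0,0,0,0,0.5],[0.048,0.146,0,0,0,0,0.5],[0.048,0.146,0,0,0,0,0.5],[0.048,0.146,-0.07,0,0,0,0.5],[0.048,0.146,-0.14,0,0,0,0.5],[0.048,0.146,-0.19,0,0,0,0.5],[0.048,0.146,-0.19,0,0,0,0.5],[0.048,0.146,-0.19,0,0,0,0.5]],
])

```text
clock: 8.55
eef_pos: [530.7, -22.4, 41.2]
eef_rot: [-3.141, 0.001, 0.112]
wrist_force: [-0.3, -0.7, 0.2]
finger_gap: 47.1
finger_force: 0.0
```

servo_tool([
  [[0,0,0,0,0,0,0.95],[0,0,0,0,0,0,0.95],[0,0,0,0,0,0,0.95],[0,0,0,0,0,0,0.95],[0,0,0,0,0,0,0.95],[0,0,0,0,0,0,0.95]],
], newtons=12)

```text
clock: 9.15
eef_pos: [531.0, -21.7, 41.5]
eef_rot: [-3.141, -0.0, 0.112]
wrist_force: [-1.1, 4.8, 2.6]
finger_gap: 11.7
finger_force: 12.0
```

```bash
python3 - <<'E'
from h import *
s=manip.read_state();print(s['eef_pos'],s['wrist_force'],s['finger_gap'],s['finger_force'])
p=s['eef_pos'][:2]; v=np.array([543.6,-90.3])
d=p-v;print(np.hypot(*d),np.degrees(np.arctan2(d[1],d[0])))
r0=np.hypot(*d);a0=np.degrees(np.arctan2(d[1],d[0]))
for i in range(1,21):
    f=i/20;a=np.radians(a0+(187.5-a0)*f);r=r0+(70-r0)*f
    print(i,((v+r*np.array([np.cos(a),np.sin(a)])-p)/500).round(3))
E
```

```text
[531.00180017 -21.67958921  41.53445277] [-1.1080877   4.81445446  2.60298606] 11.65436269710962 12.000486105680466
69.76729474726648 100.40322914798138
1 [-0.01  -0.002]
2 [-0.021 -0.005]
3 [-0.03  -0.009]
4 [-0.04  -0.014]
5 [-0.049 -0.019]
6 [-0.058 -0.025]
7 [-0.066 -0.032]
8 [-0.074 -0.039]
9 [-0.081 -0.047]
10 [-0.088 -0.055]
11 [-0.094 -0.064]
12 [-0.099 -0.073]
13 [-0.104 -0.083]
14 [-0.107 -0.093]
15 [-0.11  -0.103]
16 [-0.113 -0.113]
17 [-0.114 -0.124]
18 [-0.115 -0.134]
19 [-0.115 -0.145]
20 [-0.114 -0.156]
```

The knob is pinched at 11.7 mm. Leading it round the arc in two calls.

servo_tool([
  [[-0.01,-0.002,0,0,0,0,0.95],[-0.021,-0.005,0,0,0,0,0.95],[-0.03,-0.009,0,0,0,0,0.95],[-0.04,-0.014,0,0,0,0,0.95],[-0.049,-0.019,0,0,0,0,0.95],[-0.058,-0.025,0,0,0,0,0.95],[-0.066,-0.032,0,0,0,0,0.95],[-0.074,-0.039,0,0,0,0,0.95],[-0.081,-0.047,0,0,0,0,0.95],[-0.088,-0.055,0,0,0,0,0.95]],
])

```text
clock: 10.15
eef_pos: [485.2, -48.7, 41.1]
eef_rot: [-3.14, 0.003, 0.112]
wrist_force: [-6.6, 5.7, 6.1]
finger_gap: 11.6
finger_force: 12.0
```

servo_tool([
  [[-0.006,-0.009,0,0,0,0,0.95],[-0.011,-0.018,0,0,0,0,0.95],[-0.016,-0.028,0,0,0,0,0.95],[-0.019,-0.038,0,0,0,0,0.95],[-0.022,-0.048,0,0,0,0,0.95],[-0.025,-0.058,0,0,0,0,0.95],[-0.026,-0.069,0,0,0,0,0.95],[-0.027,-0.079,0,0,0,0,0.95],[-0.027,-0.09,0,0,0,0,0.95],[-0.026,-0.099,0,0,0,0,0.95]],
])

```text
clock: 11.15
eef_pos: [473.7, -99.2, 41.1]
eef_rot: [-3.141, 0.001, 0.111]
wrist_force: [-5.5, 23.5, 4.2]
finger_gap: 11.7
finger_force: 12.0
```

```bash
python3 - <<'E'
from h import *
s=manip.read_state();print(s['eef_pos'],s['wrist_force'],s['finger_gap'],s['finger_force'])
d=s['eef_pos'][:2]-np.array([543.6,-90.3]);print(np.hypot(*d),186.45-np.degrees(np.arctan2(d[1],d[0]))%360)
E
```

```text
[473.68236597 -99.18289645  41.12990095] [-5.46586771 23.50110715  4.18311227] 11.69852907835786 11.968351900577545
70.479652369175 -0.7905242858981012
```

23.5 N against the stop at the shut angle. Releasing, rising and checking.

servo_tool([
  [[0,0,0,0,0,0,0.7],[0,0,0,0,0,0,0.7],[0,0,0,0,0,0,0.7],[0,0,0.06,0,0,0,0.7],[0,0,0.14,0,0,0,0.7],[0,0,0.2,0,0,0,0.7],[0,0,0.2,0,0,0,1],[0,0,0.2,0,0,0,1],[0,0,0.2,0,0,0,1]],
])

```text
clock: 12.05
eef_pos: [473.5, -99.0, 140.2]
eef_rot: [-3.141, 0.002, 0.112]
wrist_force: [-0.6, 0.2, 0.5]
finger_gap: 7.6
finger_force: 0.0
```

```bash
python3 - <<'E'
from h import *
c=snap('wrist','w8');P=depthpts(c);s=manip.read_state();print(s['eef_pos'],s['wrist_force'],s['finger_gap'])
a=.1126;R=np.array([[np.cos(a),-np.sin(a)],[np.sin(a),np.cos(a)]]);C=np.array([512.9,-139.03])
Q=P.reshape(-1,3);L=(Q[:,:2]-C)@R
k=(Q[:,2]>50)&(Q[:,2]<58)&(abs(L[:,1]-45)<30)&(L[:,0]>-30)&(L[:,0]<22)
print('bar fit',np.polyfit(L[k,0],L[k,1],1),k.sum())
k=(Q[:,2]>79)&(Q[:,2]<88)&(np.hypot(L[:,0]+34,L[:,1]-45)<15); print('knob',np.median(L[k],0),k.sum())
k=(Q[:,2]>60)&(Q[:,2]<68)&(L[:,1]<-40); print('key',np.median(Q[k],0),cv2.minEnclosingCircle(Q[k,:2].astype(np.float32)))
E
```

```text
[473.43259106 -99.00689074 140.07605477] [1.13068444 0.03775846 0.3436859 ] 3.4925253276129915
bar fit [-1.54053275e-02  4.55759456e+01] 898
knob [-33.47670095  45.35506436] 186
key [ 520.42980434 -202.34332006   63.81194693] ((520.0925903320312, -203.13970947265625), 15.95280647277832)
```

View pics/w8.png

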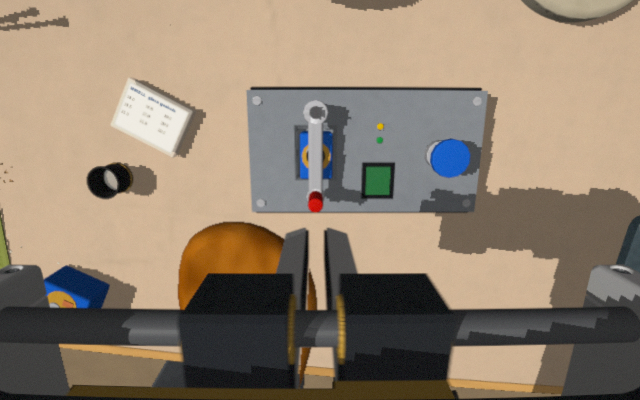

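The view shows the lever lying across the seated carrier (bar from (316,112) to the knob at (316,203)), and the key up at (450,158). Moving above the key with the fingers shut.

servo_tool([
  [[0.045,-0.1,0,0,0,0,1],[0.094,-0.208,0,0,0,0,1],[0.094,-0.208,0,0,0,0,1],[0.094,-0.208,-0.06,0,0,0,1],[0.094,-0.208,-0.12,0,0,0,1],[0.094,-0.208,-0.164,0,0,0,1],[0.094,-0.208,-0.164,0,0,0,1],[0.094,-0.208,-0.164,0,0,0,1]],
])

```text
clock: 12.9
eef_pos: [520.9, -202.8, 59.4]
eef_rot: [-3.141, 0.001, 0.112]
wrist_force: [0.2, -0.4, -0.1]
finger_gap: 0.3
finger_force: 0.0
```

```bash
python3 - <<'E'
from h import *
c=snap('wrist','w9');P=depthpts(c);s=manip.read_state();print(s['eef_pos'],s['wrist_force'],s['finger_gap'],s['finger_force'])
e=s['eef_pos'];Q=P.reshape(-1,3)
k=(np.hypot(Q[:,0]-e[0],Q[:,1]-e[1])<20)&(Q[:,2]>68)&(Q[:,2]<115)
print('tip',np.percentile(Q[k,2],[0,1,3]).round(1),k.sum())
E
```

```text
[ 521.37120787 -203.07573306   60.18644045] [-0.65233787 -1.28732603  0.60848934] 1.0479173328896136 0.0
tip [80.6 82.5 84.4] 1192
```

servo_tool([
  [[0,0,-0.014,0,0,0,1],[0,0,-0.026,0,0,0,1],[0,0,-0.03,0,0,0,1],[0,0,-0.03,0,0,0,1],[0,0,-0.03,0,0,0,1]],
])

```text
clock: 13.45
eef_pos: [521.0, -203.1, 44.4]
eef_rot: [3.142, -0.0, 0.112]
wrist_force: [-0.7, -0.4, -0.5]
finger_gap: 0.4
finger_force: 0.0
```

servo_tool([
  [[0,0,-0.004,0,0,0,1],[0,0,-0.004,0,0,0,1],[0,0,-0.004,0,0,0,1]],
])

```text
clock: 13.75
eef_pos: [521.2, -203.2, 42.7]
eef_rot: [3.141, -0.001, 0.112]
wrist_force: [0.1, 0.0, 3.8]
finger_gap: 0.1
finger_force: 1.9
```

Contact at about TCP z 42.7 (3.8 N). Pressing 5 mm, then checking.

servo_tool([
  [[0,0,-0.003,0,0,0,1],[0,0,-0.006,0,0,0,1],[0,0,-0.01,0,0,0,1],[0,0,-0.01,0,0,0,1],[0,0,-0.01,0,0,0,1]],
])

```text
clock: 14.25
eef_pos: [521.2, -203.2, 37.5]
eef_rot: [3.141, -0.001, 0.112]
wrist_force: [-0.0, 0.6, 5.6]
finger_gap: 1.1
finger_force: 3.1
```

```bash
cat > k.py <<'E'
from h import *
c=snap('side');P=depthpts(c);s=manip.read_state();print(s['eef_pos'],s['wrist_force'])
for nm in('side','wrist'):
    c=snap(nm);P=depthpts(c);Q=P.reshape(-1,3)
    hsv=cv2.cvtColor(c['frame'],cv2.COLOR_RGB2HSV).reshape(-1,3)
    k=(np.hypot(Q[:,0]-520,Q[:,1]+203)<14)&(hsv[:,0]>95)&(hsv[:,0]<125)&(hsv[:,1]>120)&(Q[:,2]>40)&(Q[:,2]<68)
    print(nm,k.sum(),np.percentile(Q[k,2],[50,70,90,98]).round(1) if k.sum() else '')
E
python3 k.py
```

```text
[ 521.21624265 -203.22985513   37.53447414] [0.37534848 0.37465693 4.93427768]
side 17 [59.4 60.  61.8 62.7]
wrist 182 [58.9 59.2 60.  66.9]
```

The cap is at 59 mm, so it is pressed about 5 mm. 3 mm more, then hold.

servo_tool([
  [[0,0,-0.003,0,0,0,1],[0,0,-0.006,0,0,0,1],[0,0,-0.006,0,0,0,1],[0,0,-0.006,0,0,0,1],[0,0,-0.006,0,0,0,1],[0,0,-0.006,0,0,0,1]],
])

```text
clock: 15.0
eef_pos: [521.2, -203.2, 34.7]
eef_rot: [3.141, -0.001, 0.112]
wrist_force: [-0.6, 0.3, 7.1]
finger_gap: 0.6
finger_force: 3.9
```

```bash
python3 k.py
```

```text
[ 521.20936976 -203.21863306   34.64232399] [-0.12125222  0.43750443  7.25469245]
side 17 [56.3 56.8 57.6 58.2]
wrist 186 [56.  56.3 59.4 66.9]
```

The cap is at 56 mm with 7.2 N, which is half travel. Holding for over two seconds.

servo_tool([
  [[0,0,0,0,0,0,1],[0,0,0,0,0,0,1],[0,0,0,0,0,0,1],[0,0,0,0,0,0,1],[0,0,0,0,0,0,1],[0,0,0,0,0,0,1],[0,0,0,0,0,0,1],[0,0,0,0,0,0,1],[0,0,0,0,0,0,1],[0,0,0,0,0,0,1]],
])

```text
clock: 16.15
eef_pos: [521.2, -203.2, 34.7]
eef_rot: [3.141, -0.001, 0.112]
wrist_force: [-0.2, 1.1, 8.7]
finger_gap: 0.6
finger_force: 3.9
```

servo_tool([
  [[0,0,0,0,0,0,1],[0,0,0,0,0,0,1],[0,0,0,0,0,0,1],[0,0,0,0,0,0,1],[0,0,0,0,0,0,1],[0,0,0,0,0,0,1],[0,0,0,0,0,0,1],[0,0,0,0,0,0,1],[0,0,0,0,0,0,1],[0,0,0,0,0,0,1]],
])

```text
clock: 17.15
eef_pos: [521.2, -203.2, 34.7]
eef_rot: [3.141, -0.001, 0.112]
wrist_force: [-0.7, 1.1, 8.1]
finger_gap: 0.4
finger_force: 3.9
```

servo_tool([
  [[0,0,0,0,0,0,1],[0,0,0,0,0,0,1],[0,0,0,0,0,0,1],[0,0,0,0,0,0,1]],
])

```text
clock: 17.55
eef_pos: [521.2, -203.2, 34.7]
eef_rot: [3.141, -0.001, 0.112]
wrist_force: [-0.0, 0.5, 8.1]
finger_gap: 0.4
finger_force: 3.9
```

```bash
python3 k.py && python3 -c "
from cell import manip
print(manip.sign_off())"
```

```text
[ 521.24690217 -203.2135682    34.67142224] [-0.2829359   0.41148023  6.88024745]
side 19 [56.4 56.9 57.4 59.5]
wrist 178 [56.  56.4 58.  65.8]
the job is handed in; nothing more can be done
None
```

I handed the job in at about 18 s: the blue carrier is seated in the pocket, the lever is shut across it, and the fingers held the key at about 8 mm for over two seconds and are still holding it; no verdict came back.

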